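Fit out four filter flasks from a nest of rubber adapters

TASK

Get the four filter flasks ready for vacuum filtration: take the nested set of rubber filter adapters apart and seat each one in the flask neck it fits, the smallest adapter in the smallest flask and so on up to the largest, with its collar resting flat on the rim. Let go of them all, and leave the wash bottle and the small brown bottle standing where they are.

Things in the scene. Friction and masses are not known exactly. Their poses are not given: they have to be found in the camera images.
- adapter_red_center (a point): brick-red rubber filter adapter, loose, 40 mm tall: straight round collar 28 mm wide, 16 mm high (grip its outside from above) over a plug 24 mm long, narrowing from 18 to 11 mm at the foot; pierced. Point: on its axis, 20 mm above its foot, 4 mm below the collar; z up. At first the top of the nest: plug hangs loosely in the grey one.
- adapter_grey_center (a point): pale grey rubber filter adapter, loose, 40 mm tall: straight round collar 38 mm wide, 16 mm high (grip its outside from above) over a plug 24 mm long, narrowing from 28 to 21 mm at the foot; pierced. Point: on its axis, 20 mm above its foot, 4 mm below the collar; z up. In the nest the next smaller collar rests on its flat top, of which 5 mm shows all round.
- adapter_blue_center (a point): slate-blue rubber filter adapter, loose, 40 mm tall: straight round collar 48 mm wide, 16 mm high (grip its outside from above) over a plug 24 mm long, narrowing from 38 to 31 mm at the foot; pierced. Point: on its axis, 20 mm above its foot, 4 mm below the collar; z up. In the nest the next smaller collar rests on its flat top, of which 5 mm shows all round.
- adapter_tan_center (a point): tan rubber filter adapter, loose, 40 mm tall: straight round collar 58 mm wide, 16 mm high (grip its outside from above) over a plug 24 mm long, narrowing from 48 to 41 mm at the foot; pierced. Point: on its axis, 20 mm above its foot, 4 mm below the collar; z up. In the nest the next smaller collar rests on its flat top, of which 5 mm shows all round; it is the lowest, its foot on the bench.
- flask_xs_mouth (a point): smallest of four clear-glass filter flasks (conical, hose nozzle on the neck), 110 mm high, foot 66 mm wide; stands fast. Point: centre of its open mouth, at rim height; z up, x towards the nozzle, whose tip is 42 mm from the axis, 20 mm below the rim. Neck: straight bore 22 mm wide, 36 mm deep; 27 mm wide outside (31 mm over the rim bead).
- flask_s_mouth (a point): second smallest of four clear-glass filter flasks (conical, hose nozzle on the neck), 124 mm high, foot 76 mm wide; stands fast. Point: centre of its open mouth, at rim height; z up, x towards the nozzle, whose tip is 47 mm from the axis, 20 mm below the rim. Neck: straight bore 32 mm wide, 36 mm deep; 37 mm wide outside (41 mm over the rim bead).
- flask_m_mouth (a point): second largest of four clear-glass filter flasks (conical, hose nozzle on the neck), 138 mm high, foot 86 mm wide; stands fast. Point: centre of its open mouth, at rim height; z up, x towards the nozzle, whose tip is 52 mm from the axis, 20 mm below the rim. Neck: straight bore 42 mm wide, 36 mm deep; 47 mm wide outside (51 mm over the rim bead).
- flask_l_mouth (a point): largest of four clear-glass filter flasks (conical, hose nozzle on the neck), 152 mm high, foot 96 mm wide; stands fast. Point: centre of its open mouth, at rim height; z up, x towards the nozzle, whose tip is 57 mm from the axis, 20 mm below the rim. Neck: straight bore 52 mm wide, 36 mm deep; 57 mm wide outside (61 mm over the rim bead).
- wash_bottle_center (a point): bystander: white wash bottle with a red top, 73 x 90 x 204 mm, loose, upright; the point is half-way up its axis, 102 mm above the bench
- amber_center (a point): bystander: brown glass bottle with a black cap, 52 mm in diameter, 116 mm tall, loose, upright; the point is half-way up its axis, 58 mm above the bench
Things that resemble listed ones, but are neither listed nor needed, are in the scene too. What is shaped like the part that bears flask_s_mouth but purple is not meant.

How it is judged:
By the outcome, as a careful person would: the job done as asked, in the order asked, and still so for the second after the job is handed in, with the robot touching nothing.
It also fails if it takes over 118 s, if anything falls off the work surface, if the arm or the gripper's body presses on something with over 40 N, if the wrist force passes 120 N, or if a joint passes its speed limit or range.

ROBOT

A 6-joint arm with a two-finger parallel gripper is mounted at the origin on the work surface; the furniture and walls round the work are solid. World frame = base frame: x ahead of the robot, y to its left, z up, the work surface at z = 0. Lengths are in mm, angles in degrees, forces in N, time in s.
With the tool pointing down it reaches from about 350 to 850 mm from the base axis. Payload 8.1 kg.
Tool frame: the origin (TCP) lies midway between the tips of the shut fingers; the grasp point (between the pads) lies 19 mm behind it; z points along the fingers, y is the line along which they close (so a half turn about z gives the same grasp; the last joint's range is limited). The gripper opens to 85 mm and grips with 20 to 120 N. Pads are 22 mm wide; open, the fingers measure 114 mm over their backs; the gripper's body (76 mm by 85 mm) begins 54 mm behind the grasp point. The pads swing forward as they close: fully open they stand 13 mm farther back than shut.
Start: joints at [-81.669, 7.471, 85.268, -0, 87.261, -4.893], TCP at [137.274, -584.09, 207.192] pointing down, gripper open.
Joint ranges: [-169.43, 169.43], [-51.17, 129.36], [1.28, 143.12], [-76.62, 256.62], [0, 156.53], [-152.29, 152.29]. Speed limits (degrees/s): [136.94, 136.94, 159.86, 180, 180, 180].

INTERFACE

Orientations are given as [roll, pitch, yaw] about the fixed x, y, z axes, in that order (R = Rz(yaw) Ry(pitch) Rx(roll)).
In Python, from bench import sense, snapshot, camera_params, hand_in, masks_of, pinpoint gives the robot as it stands.
- The arm moves only by the tool step_arm, never from a script. Its argument "targets" is a list of rows, each an object with "angular": the turn, a rotation vector about the tool's x, y, z scaled (see below), a list of three; "dp": the shift along the tool's x, y, z scaled (see below), a list of three; "fingers": the closure, from 0 (fully open) to 1 (shut). A call has exactly 8 rows; each row is the pose to reach, as a shift and turn from the pose commanded when the call began, along the tool's axes at that moment, turning the shorter way round; what a row does not reach only later rows make up. The controller multiplies each number of a shift by 0.2 m and each number of a turn by 180 degrees. A row lasts 1/8 s, in which the tool goes at most 62.5 mm and 10.7 degrees, less where a joint would pass 70% of its speed; a pose out of reach is approached as far as the arm can. A call with a number of a shift or a turn outside -1 to 1 is refused whole. A call with a gripper value outside its range is refused whole. The fingers move at their own pace and stop on an object; "newtons" is the grip in N (left out, the last holds). Time passes only in rows, so rows that repeat a pose let the fingers close, or fill a call up. It gives the time, the measured TCP pose, the force, the opening and the grip force at its end, in the units of the state.
- sense(): the state, without advancing time (a new reading comes with each control period).
- snapshot(name): name is "scene" or "top" or "wrist"; returns the picture (384x512x3 uint8, blue, green, red); there is no depth.
- camera_params(name): a dict with "vfov" (degrees; the focal length in pixels is half the picture's height over the tangent of half this angle, whatever the lens; pixels are square), "cx", "cy" (the principal point, pixels), "R" (3x3) and "t" (3): a world point X has camera coordinates R X + t. Camera axes: x right, y down, z forward; pixel columns grow to the right and rows downward; lengths in mm; the calibration is good to about 2 mm. A picture is of the moment at which its call begins: read the wrist's pose just before it. camera_params takes no time and is no camera call; for the wrist camera it gives the pose at the moment of the call.
- hand_in(): hands the job in; it is judged then, once.
Trained networks look in the newest picture that a camera, given by its name, has taken for a name from the list of things; names that differ only in an ending like _2 or _b are one class to them, and where a whole thing is asked for, a point or a joint stands for the part that bears it (a point fixed in the world has none). Each returns a list of dicts, best first, with "conf" (0 to 1); they miss things now and then, are a little off and sometimes report something else, mostly with a low value. They report only what shows in the picture. A call takes as long as a camera call. They do not tell look-alikes from the thing itself.
- masks_of(camera, label): "pixels" (384x512 bool, what is visible of it) and "at" ([column, row] in pixels, amid what is visible of it).
- pinpoint(camera, label): "at" ([column, row] in pixels: a listed point, or the origin of a listed thing).
The state is a dict: "time": time; "joint_pos": joint angles; "qd": joint speeds; "joint_efforts": joint torques, N m; "tool_pos": TCP position; "tcp_rot": TCP orientation; "ft_force": force on the tool from outside, world axes, zero at the start; "wrist_torque": the same for the moment, N m; "finger_gap": finger opening in mm; "grip_force": force on a finger pad.
Only numpy, scipy, OpenCV 4.12 (cv2) and the standard library are available. Lean on these libraries where they do the work, as an engineer would, in place of code of your own. Each camera call takes 0.05 s, during which the arm holds its last target. There are 200 camera calls.

## Working session

There is one attempt and no reset: what is moved stays moved. The work goes in short steps, Python scripts to look and compute and a tool call to move; the robot and the scene stay as the last step left them, time stands still between calls to the robot, and variables do not carry over. Pictures are saved under pics/ and viewed, at most 14 in all, crops included, and the job is handed in when it is done.

Besides the shell and the picture viewer there is one more tool, called in YAML: its name, and indented under it one key for each argument. step_arm: Moves the arm, as the interface text tells. Its arguments: {"type":"object","properties":{"targets":{"type":"array","items":{"type":"object","properties":{"angular":{"type":"array","items":{"type":"number","minimum":-1,"maximum":1}},"dp":{"type":"array","items":{"type":"number","minimum":-1,"maximum":1}},"fingers":{"type":"number"}}}},"newtons":{"type":"number"}},"required":["targets"]}

```bash
ls; mkdir -p pics
cat > h.py <<'E'
import numpy as np,cv2
from bench import *
def snap(n,f=None):
    im=snapshot(n)
    if f: cv2.imwrite('pics/'+f,im)
    return im
def ray(cam,px,P=None):
    P=P or camera_params(cam); f=192/np.tan(np.radians(P['vfov']/2))
    R=np.array(P['R']);t=np.array(P['t'])
    d=R.T@np.array([(px[0]-P['cx'])/f,(px[1]-P['cy'])/f,1]);return -R.T@t,d
def atz(cam,px,z,P=None):
    c,d=ray(cam,px,P);return c+d*(z-c[2])/d[2]
def proj(cam,X):
    P=camera_params(cam); f=192/np.tan(np.radians(P['vfov']/2))
    v=np.array(P['R'])@np.array(X,float)+np.array(P['t']);return np.array([P['cx']+f*v[0]/v[2],P['cy']+f*v[1]/v[2]])
Z=dict(adapter_red_center=80,adapter_grey_center=60,adapter_blue_center=40,adapter_tan_center=20,flask_xs_mouth=110,flask_s_mouth=124,flask_m_mouth=138,flask_l_mouth=152,wash_bottle_center=102,amber_center=58)
E
python3 - <<'E'
from h import *
for c in('scene','top','wrist'):
    snap(c,c+'0.png');P=camera_params(c);print(c,P['vfov'],P['cx'],P['cy'],(-np.array(P['R']).T@np.array(P['t'])).round())
    if c=='wrist':continue
    for k,z in Z.items():
        if k.startswith('adapter'): z={'red':68,'grey':52,'blue':36,'tan':20}[k.split('_')[1]]
        for r in pinpoint(c,k)[:5]:
            if r['conf']>.15: print(c,k,round(r['conf'],2),np.round(r['at'],1),atz(c,r['at'],z).round(1))
print(sense())
a=cv2.imread('pics/scene0.png');b=cv2.imread('pics/top0.png')
E
```

```text
pics
scene 54.7511703443581 254.55945856075604 193.76709420851756 [102. 342. 786.]
scene adapter_red_center 0.52 [313.8 156.3] [ 621.9 -213.4   68. ]
scene adapter_red_center 0.44 [211.6 221.2] [585.1 132.4  68. ]
scene adapter_grey_center 0.52 [211.4 227. ] [581.2 136.6  52. ]
scene adapter_blue_center 0.5 [207.2 228.4] [593.7 142.8  36. ]
scene adapter_tan_center 0.73 [208.  232.6] [592. 143.  20.]
scene adapter_tan_center 0.55 [367.5 191. ] [ 471.4 -286.2   20. ]
scene flask_xs_mouth 0.87 [367.9 188.3] [ 433.6 -219.4  110. ]
scene flask_s_mouth 0.78 [214.7 167.7] [685.2  61.6 124. ]
scene flask_s_mouth 0.57 [263.4 187.7] [564.9  -1.7 124. ]
scene flask_m_mouth 0.74 [350.5 136.2] [ 576.5 -289.1  138. ]
scene flask_l_mouth 0.8 [315.8 156.6] [ 557.6 -151.8  152. ]
scene wash_bottle_center 0.79 [164.  256.8] [537.1 271.4 102. ]
scene amber_center 0.97 [324.7 226. ] [430.1 -89.3  58. ]
top 57.719677365495826 256.2208328562465 191.20051751666685 [ 336.   14. 1039.]
top adapter_red_center 0.63 [205.3 189.3] [575.3 145.4  68. ]
top adapter_grey_center 0.48 [209.5 191.2] [572.5 135.7  52. 
[... 790 characters left out ...]
 375.]
{'time': 1.15, 'joint_pos': array([-8.16712128e+01,  7.47244450e+00,  8.52654769e+01, -7.03131938e-05,
        8.72630932e+01, -4.89309419e+00]), 'qd': array([ 0.07013056, -0.01626463, -0.0517806 , -0.07258763,  0.04752028,
       -0.00892757]), 'joint_efforts': array([ 1.09933484e-03, -5.69334233e+01, -5.00862014e+01, -2.61344269e-05,
        1.48058483e-03, -4.60162298e-06]), 'tool_pos': array([ 137.25577885, -584.0985808 ,  207.20117703]), 'tcp_rot': array([-1.79998983e+02, -1.65657645e-05,  1.32218848e+01]), 'ft_force': array([-0.69823982, -0.58715425,  0.07912589]), 'wrist_torque': array([ 0.04491949,  0.03517537, -0.01347251]), 'grip_force': 0.0, 'finger_gap': 85.40385071643917}
```

View pics/scene0.png

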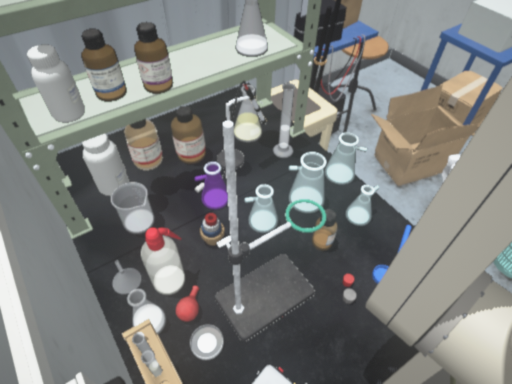

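View pics/top0.png

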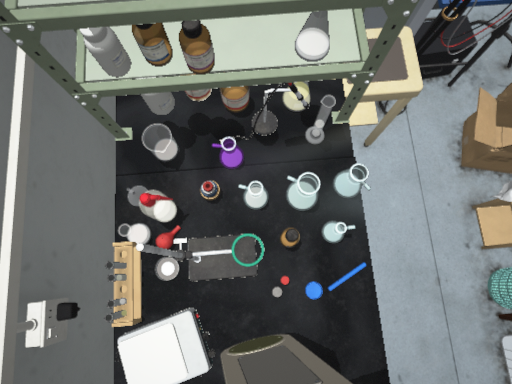

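Scene picture: the nest is at scene (211,225) / top (209,190), red on top. The flasks in top are s (255,190), l (303,188), m (350,180) and xs (335,231). The purple one at (231,152) is the decoy. A ring stand with its rod is in the way, at scene (238,310), with a green ring at (305,215).

Run:
```python
import cv2,numpy as np
a=cv2.imread('pics/scene0.png')[110:330,140:400];b=cv2.imread('pics/top0.png')[120:290,110:385]
a=cv2.resize(a,None,fx=1.36*1.0,fy=1.36,interpolation=2);a=cv2.resize(a,(354,300));b=cv2.resize(b,(800-354,276))
c=np.zeros((300,800,3),np.uint8);c[:,:354]=a;c[:276,354:]=b
t=cv2.resize(cv2.imread('pics/top0.png')[210:290,120:270],(562,300),interpolation=2)
d=np.zeros((600,800,3),np.uint8);d[:300]=c;d[300:,:562]=t
cv2.imwrite('pics/c1.png',d)
```

```text
(no output)
```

View pics/c1.png

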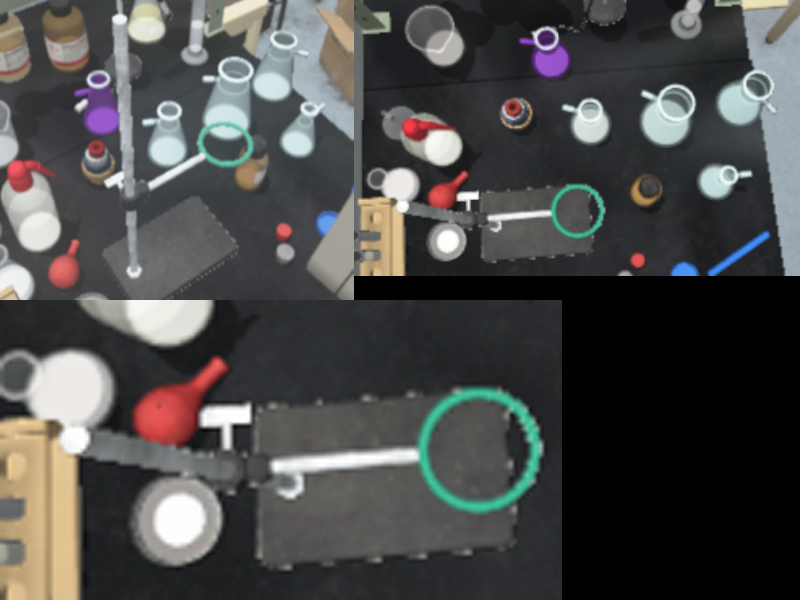

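View pics/wrist0.png

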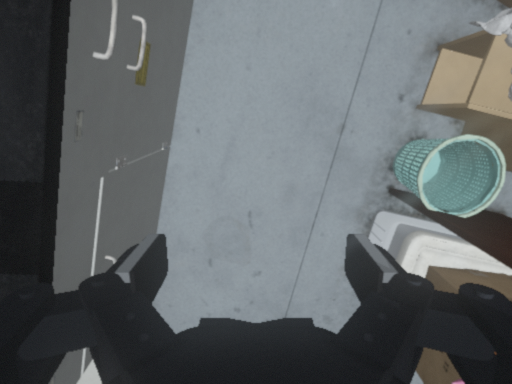

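```bash
cat >> h.py <<'E'
def tri(*obs):
    A=np.zeros((3,3));b=np.zeros(3)
    for o in obs:
        c,d=ray(*o);d=d/np.linalg.norm(d);M=np.eye(3)-np.outer(d,d);A+=M;b+=M@c
    x=np.linalg.solve(A,b);return x.round(1)
E
python3 - <<'E'
from h import *
for n,s,t in [('base',(238.4,308.7),(196.9,259.9)),('top',(228.1,124.7),(140,246.8)),('joint',(237.7,249),(188,254.8)),('ring',(305,215),(248,250)),
 ('red',(211.6,221.2),(209,188)),('xs',(367.9,188.3),(341,230.8)),('s',(263.4,187.7),(251.8,185.6)),('m',(350.5,136.2),(356.3,174.6)),('l',(315.8,156.6),(310.9,183.8))]:
    print(n,tri(('scene',s),('top',t)))
for c in('scene','top'):
    P=camera_params(c);print(c,np.array(P['R']).round(3).tolist())
E
```

```text
base [381.3 185.7  27.7]
top [384.6 184.5 520.9]
joint [387.9 172.  242.8]
ring [384.5  33.4 242.6]
red [576.8 134.5  78.3]
xs [ 423.1 -209.1  125.2]
s [554.1   9.9 143.1]
m [ 556.8 -261.3  166. ]
l [ 543.3 -138.8  169.8]
scene [[-0.558, -0.83, 0.01], [-0.639, 0.421, -0.644], [0.53, -0.365, -0.765]]
top [[-0.082, -0.997, -0.005], [-0.971, 0.081, -0.223], [0.223, -0.013, -0.975]]
```

step_arm:
  targets:
    - {"dp": [0.86,-0.82,-0.6],"angular": [0,0,0.0734],"fingers": 0}
    - {"dp": [0.86,-0.82,-0.6],"angular": [0,0,0.0734],"fingers": 0}
    - {"dp": [0.86,-0.82,-0.6],"angular": [0,0,0.0734],"fingers": 0}
    - {"dp": [0.86,-0.82,-0.6],"angular": [0,0,0.0734],"fingers": 0}
    - {"dp": [0.86,-0.82,-0.6],"angular": [0,0,0.0734],"fingers": 0}
    - {"dp": [0.86,-0.82,-0.6],"angular": [0,0,0.0734],"fingers": 0}
    - {"dp": [0.86,-0.82,-0.6],"angular": [0,0,0.0734],"fingers": 0}
    - {"dp": [0.86,-0.82,-0.6],"angular": [0,0,0.0734],"fingers": 0}

```text
time: 2.15
tool_pos: [266.3, -385.6, 325.8]
tcp_rot: [-179.9, 0.1, -0.1]
ft_force: [-0.3, -0.3, -0.4]
finger_gap: 85.6
grip_force: 0.0
```

step_arm:
  targets:
    - {"dp": [0.75,-1,0],"angular": [0,0,0],"fingers": 0}
    - {"dp": [0.75,-1,0],"angular": [0,0,0],"fingers": 0}
    - {"dp": [0.75,-1,0],"angular": [0,0,0],"fingers": 0}
    - {"dp": [0.75,-1,0],"angular": [0,0,0],"fingers": 0}
    - {"dp": [0.75,-1,0],"angular": [0,0,0],"fingers": 0}
    - {"dp": [0.75,-1,0],"angular": [0,0,0],"fingers": 0}
    - {"dp": [0.75,-1,0],"angular": [0,0,0],"fingers": 0}
    - {"dp": [0.75,-1,0],"angular": [0,0,0],"fingers": 0}

```text
time: 3.15
tool_pos: [416.5, -186.3, 327.1]
tcp_rot: [180.0, 0.0, -0.1]
ft_force: [0.3, -0.1, -0.1]
finger_gap: 85.6
grip_force: 0.0
```

Run:
```python
from h import *
s=sense();print(s['tool_pos'].round(1),s['tcp_rot'].round(2),s['joint_pos'].round(1))
P=camera_params('wrist');print(np.array(P['R']).round(3).tolist(),(-np.array(P['R']).T@np.array(P['t'])).round(1))
snap('wrist','w1.png')
for k in ['flask_xs_mouth','flask_s_mouth','flask_m_mouth','flask_l_mouth']:
    for r in pinpoint('wrist',k)[:3]: print(k,round(r['conf'],2),np.round(r['at'],1),atz('wrist',r['at'],Z[k]).round(1))
```

```text
[ 416.5 -186.3  327.1] [ 1.8e+02  1.0e-02 -1.4e-01] [-30.5 -16.   95.2  -0.  100.8  59.6]
[[-0.003, -1.0, 0.001], [-0.966, 0.003, 0.26], [-0.26, 0.0, -0.966]] [ 483.5 -186.   494.5]
flask_xs_mouth 0.81 [280.7 151.7] [ 430.5 -218.   110. ]
flask_s_mouth 0.74 [90.9 44.9] [555.5   3.1 124. ]
flask_m_mouth 0.87 [339.5  23.2] [ 574.  -276.2  138. ]
flask_l_mouth 0.77 [203.4  41.5] [ 553.3 -129.9  152. ]
```

View pics/w1.png

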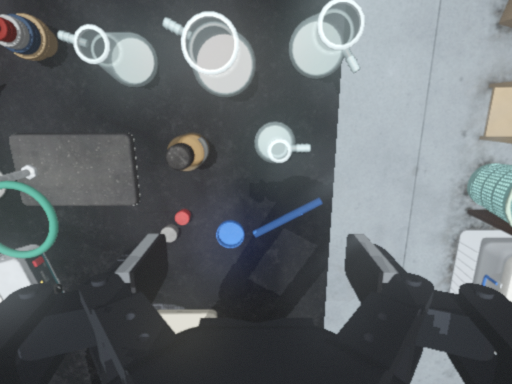

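Wrist view: mouths at xs (280,152), s (92,44), l (210,42) and m (341,25). The nest is at (20,35), top left. Pinpoint is a few px off for l. I'll fit lens distortion from the known rim heights.

```bash
cat > fit.py <<'E'
from h import *
from scipy.optimize import least_squares
O={'scene':[(367.9,188.3),(263.4,187.7),(350.5,136.2),(315.8,156.6)],'top':[(341,230.8),(251.8,185.6),(356.3,174.6),(310.9,183.8)],'wrist':[(280.5,152),(91.5,44.5),(341,25),(210,42)]}
zs=[110,124,138,152]
Ps={c:camera_params(c) for c in O}
def pj(P,X,k):
    f=192/np.tan(np.radians(P['vfov']/2));v=np.array(P['R'])@X+np.array(P['t']);u=v[:2]/v[2]
    return np.array([P['cx'],P['cy']])+f*u*(1+k*(u@u))
def res(q):
    r=[]
    for i in range(4):
        X=np.array([q[2*i],q[2*i+1],zs[i]])
        for j,c in enumerate(O): r+=list(pj(Ps[c],X,q[8+j])-O[c][i])
    return np.array(r+list(np.array(q[8:])*5))
s=least_squares(res,[425,-215,558,5,568,-275,550,-140,0,0,0],loss='soft_l1')
print(s.x.round(3));print(res(s.x)[:24].reshape(4,6).round(1))
E
python3 fit.py
```

```text
[ 4.30616e+02 -2.17266e+02  5.57870e+02  4.22100e+00  5.73006e+02
 -2.78283e+02  5.53038e+02 -1.38227e+02  1.52000e-01 -1.46000e-01
 -1.50000e-02]
[[ 1.9  1.1 -0.6 -3.9  0.  -0.1]
 [-0.4  2.9  2.9  1.  -0.  -0.5]
 [-0.9  1.5  1.4 -3.  -0.   0.3]
 [-2.8  3.1 -2.3 -2.3  1.4  0.4]]
```

step_arm:
  targets:
    - {"dp": [0.7,-0.8,0],"angular": [0,0,0],"fingers": 0}
    - {"dp": [0.7,-0.8,0],"angular": [0,0,0],"fingers": 0}
    - {"dp": [0.7,-0.8,0],"angular": [0,0,0],"fingers": 0}
    - {"dp": [0.7,-0.8,0],"angular": [0,0,0],"fingers": 0}
    - {"dp": [0.7,-0.8,0],"angular": [0,0,0],"fingers": 0}
    - {"dp": [0.7,-0.8,0],"angular": [0,0,0],"fingers": 0}
    - {"dp": [0.7,-0.8,0],"angular": [0,0,0],"fingers": 0}
    - {"dp": [0.7,-0.8,0],"angular": [0,0,0],"fingers": 0}

```text
time: 4.4
tool_pos: [556.8, -25.9, 327.6]
tcp_rot: [180.0, -0.0, -0.1]
ft_force: [-1.1, -0.6, 1.1]
finger_gap: 85.3
grip_force: 0.0
```

step_arm:
  targets:
    - {"dp": [0,-0.8,0.5],"angular": [0,0,0],"fingers": 0.3}
    - {"dp": [0,-0.8,0.5],"angular": [0,0,0],"fingers": 0.3}
    - {"dp": [0,-0.8,0.5],"angular": [0,0,0],"fingers": 0.3}
    - {"dp": [0,-0.8,0.5],"angular": [0,0,0],"fingers": 0.3}
    - {"dp": [0,-0.8,0.5],"angular": [0,0,0],"fingers": 0.3}
    - {"dp": [0,-0.8,0.5],"angular": [0,0,0],"fingers": 0.3}
    - {"dp": [0,-0.8,0.5],"angular": [0,0,0],"fingers": 0.3}
    - {"dp": [0,-0.8,0.5],"angular": [0,0,0],"fingers": 0.3}

```text
time: 5.4
tool_pos: [557.5, 134.2, 227.9]
tcp_rot: [-180.0, -0.1, -0.1]
ft_force: [0.1, 0.7, -0.9]
finger_gap: 60.0
grip_force: 0.0
```

Run:
```python
from h import *
s=sense();print(s['tool_pos'].round(1),s['tcp_rot'].round(2),s['joint_pos'].round(1),s['finger_gap'])
im=snap('wrist','w2.png')
for k,z in [('red',68),('grey',52),('blue',36),('tan',20)]:
    for r in pinpoint('wrist','adapter_%s_center'%k)[:2]: print(k,round(r['conf'],2),np.round(r['at'],1),atz('wrist',r['at'],z).round(1))
    for r in masks_of('wrist','adapter_%s_center'%k)[:1]:
        y,x=np.where(r['pixels']);print('mask',len(x),x.min(),x.max(),y.min(),y.max(),np.round(r['at'],1))
```

```text
[557.5 134.2 227.9] [-1.7999e+02 -6.0000e-02 -6.0000e-02] [ 8.4  2.8 88.  -0.  89.1 98.5] 59.993557267722345
red 0.72 [253.4 142.9] [588.9 137.5  68. ]
mask 583 241 267 137 164 [251.  147.3]
grey 0.63 [254.6 148.2] [580.9 136.5  52. ]
mask 304 237 270 131 165 [245.  138.6]
blue 0.78 [254.3 144. ] [583.8 137.1  36. ]
mask 405 233 273 126 165 [256.  130.2]
tan 0.18 [252.  147.1] [578.1 140.2  20. ]
mask 537 229 278 121 167 [265.7 128.2]
```

View pics/w2.png

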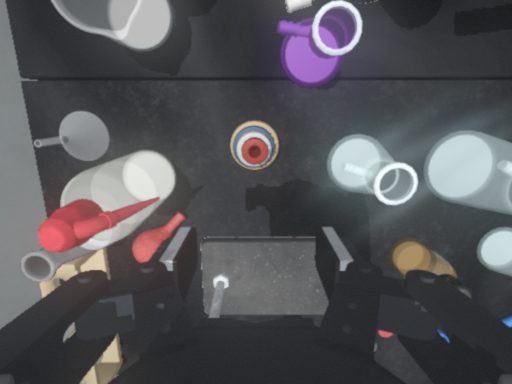

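Wrist view: the nest is centred about (255,148), with red on top at (255,151). The s mouth is at (396,183). The wash bottle, with its spout tip at (158,200), is well to the left.

```bash
cat >> h.py <<'E'
def fitcirc(im_mask_pts,z,r,P):
    "fit world circle (centre x,y at height z, radius free) to pixel outline"
    from scipy.optimize import least_squares
    W=np.array([atz('wrist',p,z,P)[:2] for p in im_mask_pts]); c0=W.mean(0)
    s=least_squares(lambda q:np.hypot(W[:,0]-q[0],W[:,1]-q[1])-q[2],[*c0,r],loss='soft_l1');return s.x.round(1)
E
python3 - <<'E'
from h import *
im=cv2.imread('pics/w2.png');P=camera_params('wrist')
hsv=cv2.cvtColor(im,cv2.COLOR_BGR2HSV)
m=((hsv[...,0]<12)|(hsv[...,0]>168))&(hsv[...,1]>100)&(hsv[...,2]>60)
m[:110]=0;m[190:]=0;m[:,:225]=0;m[:,285:]=0
y,x=np.where(m);print(x.min(),x.max(),y.min(),y.max())
c=max(cv2.findContours(m.astype(np.uint8),0,1)[0],key=len)[:,0]
print(fitcirc(cv2.convexHull(c)[:,0],88,14,P))
print(atz('wrist',(255,151),88,P), atz('wrist',(396,183),124,P))
cv2.imwrite('pics/c2.png',cv2.resize(im[115:175,220:290],None,fx=8,fy=8,interpolation=0))
E
```

```text
242 267 138 163
[582.7 136.8  13.2]
[582.44083374 136.2394613   88.        ] [557.13589929   3.51913392 124.        ]
```

View pics/c2.png

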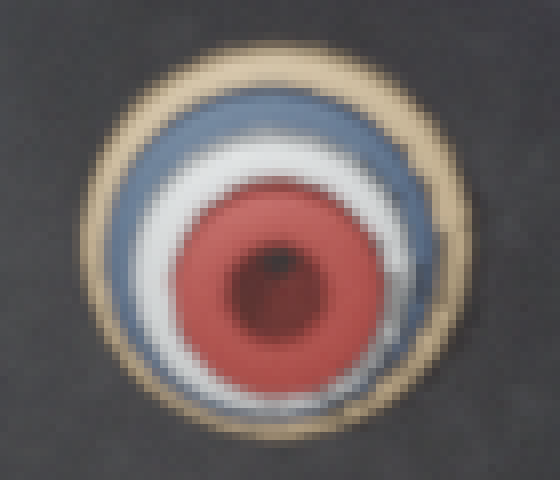

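step_arm:
  newtons: 25
  targets:
    - {"dp": [0.122,-0.011,0.3],"angular": [0,0,0],"fingers": 0.3}
    - {"dp": [0.122,-0.011,0.55],"angular": [0,0,0],"fingers": 0.3}
    - {"dp": [0.122,-0.011,0.7],"angular": [0,0,0],"fingers": 0.3}
    - {"dp": [0.122,-0.011,0.766],"angular": [0,0,0],"fingers": 0.3}
    - {"dp": [0.122,-0.011,0.766],"angular": [0,0,0],"fingers": 0.3}
    - {"dp": [0.122,-0.011,0.766],"angular": [0,0,0],"fingers": 0.8}
    - {"dp": [0.122,-0.011,0.766],"angular": [0,0,0],"fingers": 0.8}
    - {"dp": [0.122,-0.011,0.766],"angular": [0,0,0],"fingers": 0.8}

```text
time: 6.85
tool_pos: [582.2, 137.3, 75.2]
tcp_rot: [-180.0, -0.1, 0.0]
ft_force: [0.2, 0.3, -0.4]
finger_gap: 17.2
grip_force: 0.0
```

Run:
```python
from h import *
s=sense();print(s['tool_pos'].round(1),s['ft_force'].round(1),s['grip_force'],s['finger_gap'])
im=snap('wrist');cv2.imwrite('pics/w3.png',cv2.resize(im[140:384,120:400],None,fx=2,fy=2))
```

```text
[582.2 137.3  75.2] [ 0.2  0.3 -0.4] 0.0 17.199695780325936
```

View pics/w3.png

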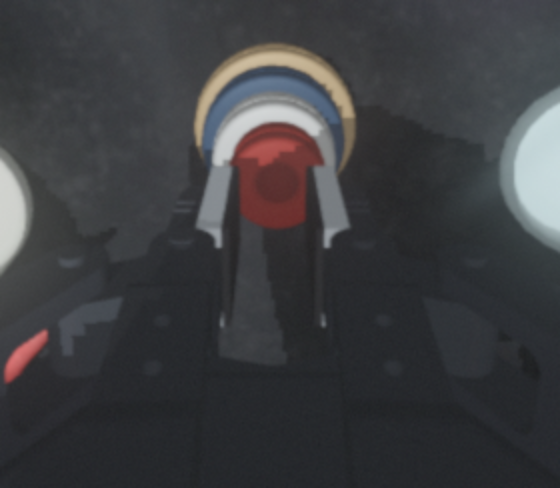

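The pads closed to 17 mm with no grip force, above red's top at crop (277,180). So the effective pad tips are over 13 mm above the TCP. I'll open, go lower and close again; the gap reading will show which collar I hold.

step_arm:
  newtons: 25
  targets:
    - {"dp": [0,0.002,0],"angular": [0,0,0],"fingers": 0.35}
    - {"dp": [0,0.002,0],"angular": [0,0,0],"fingers": 0.35}
    - {"dp": [0,0.002,0.01],"angular": [0,0,0],"fingers": 0.35}
    - {"dp": [0,0.002,0.045],"angular": [0,0,0],"fingers": 0.35}
    - {"dp": [0,0.002,0.045],"angular": [0,0,0],"fingers": 0.8}
    - {"dp": [0,0.002,0.045],"angular": [0,0,0],"fingers": 0.8}
    - {"dp": [0,0.002,0.045],"angular": [0,0,0],"fingers": 0.8}
    - {"dp": [0,0.002,0.045],"angular": [0,0,0],"fingers": 0.8}

```text
time: 7.9
tool_pos: [581.6, 136.8, 65.2]
tcp_rot: [-180.0, -0.0, 0.0]
ft_force: [-0.0, -0.1, 0.6]
finger_gap: 16.9
grip_force: 0.0
```

Run:
```python
from h import *
a=snap('scene')[150:280,140:300];b=snap('wrist')[140:384,120:400]
t=snap('top')[150:230,160:260]
a=cv2.resize(a,(480,390));b=cv2.resize(b,(320,279));t=cv2.resize(t,(320,256))
c=np.zeros((535,800,3),np.uint8);c[:390,:480]=a;c[:279,480:]=b;c[279:,480:]=t
cv2.imwrite('pics/w4.png',c)
for g in (0,14):
  for z in (65,88): print(z,g,proj('wrist',[581.6,136.8+g,z]).round())
```

```text
65 0 [257. 224.]
88 0 [257. 240.]
65 14 [233. 224.]
88 14 [230. 240.]
```

View pics/w4.png

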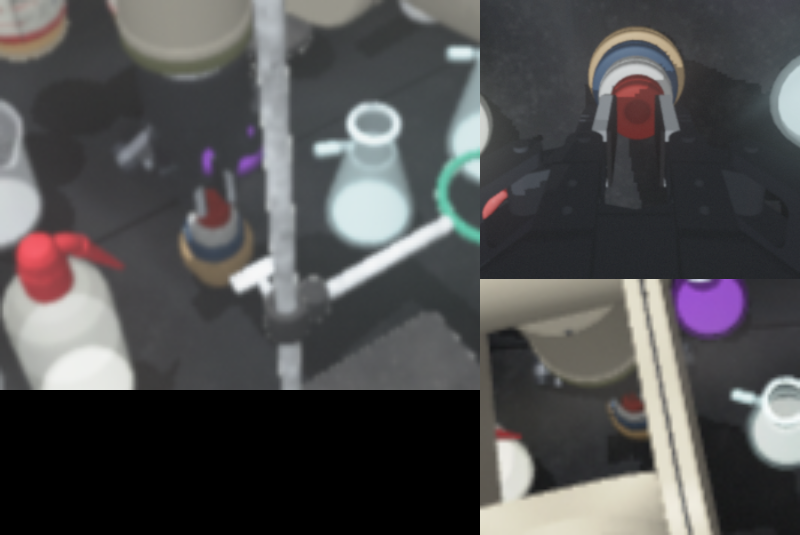

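step_arm:
  newtons: 25
  targets:
    - {"dp": [0,0,0],"angular": [0,0,0],"fingers": 1}
    - {"dp": [0,0,0],"angular": [0,0,0],"fingers": 1}
    - {"dp": [0,0,0],"angular": [0,0,0],"fingers": 1}
    - {"dp": [0,0,0],"angular": [0,0,0],"fingers": 1}
    - {"dp": [0,0,0],"angular": [0,0,0],"fingers": 1}
    - {"dp": [0,0,0],"angular": [0,0,0],"fingers": 1}
    - {"dp": [0,0,0],"angular": [0,0,0],"fingers": 1}
    - {"dp": [0,0,0],"angular": [0,0,0],"fingers": 1}

```text
time: 9.05
tool_pos: [581.5, 136.8, 65.0]
tcp_rot: [180.0, 0.0, 0.0]
ft_force: [-0.1, 0.4, 0.5]
finger_gap: 0.3
grip_force: 0.0
```

Run:
```python
from h import *
s=sense();print(s['tool_pos'].round(1),s['ft_force'].round(1),s['grip_force'],s['finger_gap'])
b=snap('wrist')[140:384,120:400]
cv2.imwrite('pics/w5.png',cv2.resize(b,None,fx=2,fy=2))
```

```text
[581.5 136.8  65. ] [-0.1  0.4  0.5] 0.0 0.3064934967777887
```

View pics/w5.png

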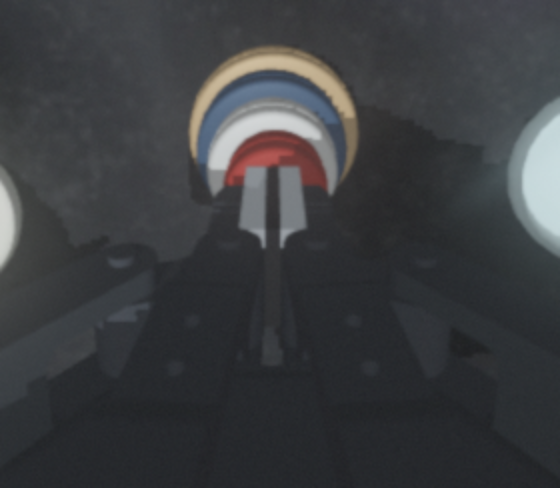

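Wrist view: the shut tips at crop (272,165) sit over red without touching it. The geometry puts the tips about 25 mm behind the TCP. I'll open, go to TCP z 50 and close.

step_arm:
  newtons: 25
  targets:
    - {"dp": [0,0.002,-0.05],"angular": [0,0,0],"fingers": 0.3}
    - {"dp": [0,0.002,-0.05],"angular": [0,0,0],"fingers": 0.3}
    - {"dp": [0,0.002,-0.05],"angular": [0,0,0],"fingers": 0.3}
    - {"dp": [0,0.002,0.075],"angular": [0,0,0],"fingers": 0.3}
    - {"dp": [0,0.002,0.075],"angular": [0,0,0],"fingers": 0.3}
    - {"dp": [0,0.002,0.075],"angular": [0,0,0],"fingers": 0.8}
    - {"dp": [0,0.002,0.075],"angular": [0,0,0],"fingers": 0.8}
    - {"dp": [0,0.002,0.075],"angular": [0,0,0],"fingers": 0.8}

```text
time: 10.1
tool_pos: [582.3, 136.4, 51.1]
tcp_rot: [-180.0, -0.1, 0.0]
ft_force: [-0.4, -0.3, 2.7]
finger_gap: 27.0
grip_force: 24.7
```

Gripped red (27 mm). Lifting straight up, then over to xs.

step_arm:
  targets:
    - {"dp": [0,0,-0.05],"angular": [0,0,0],"fingers": 0.8}
    - {"dp": [0,0,-0.12],"angular": [0,0,0],"fingers": 0.8}
    - {"dp": [0,0,-0.25],"angular": [0,0,0],"fingers": 0.8}
    - {"dp": [0,0,-0.7],"angular": [0,0,0],"fingers": 0.8}
    - {"dp": [0,0,-0.7],"angular": [0,0,0],"fingers": 0.8}
    - {"dp": [0,0,-0.7],"angular": [0,0,0],"fingers": 0.8}
    - {"dp": [0,0.4,-0.7],"angular": [0,0,0],"fingers": 0.8}
    - {"dp": [0,0.8,-0.7],"angular": [0,0,0],"fingers": 0.8}

```text
time: 11.1
tool_pos: [580.6, 10.8, 188.7]
tcp_rot: [-180.0, 0.1, 0.2]
ft_force: [0.7, -0.2, -0.7]
finger_gap: 26.9
grip_force: 24.8
```

Run:
```python
from h import *
s=sense();print(s['tool_pos'].round(1),s['ft_force'].round(1),s['grip_force'],s['finger_gap'])
b=snap('wrist');cv2.imwrite('pics/w6.png',b)
P=camera_params('wrist');np.save('P6.npy',P,allow_pickle=True)
```

```text
[580.6  10.8 188.7] [ 0.7 -0.2 -0.7] 24.779519462026656 26.8778890870768
```

View pics/w6.png

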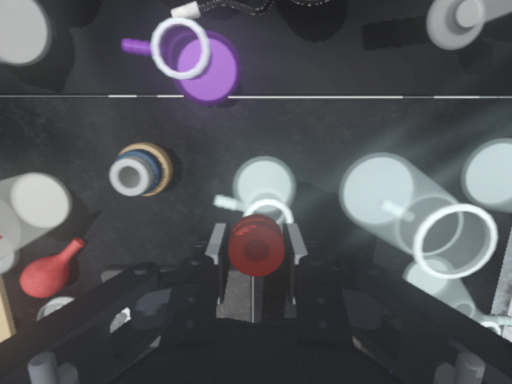

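Red is held, with its top at (257,250). The rest of the nest stayed at (142,168), and the l mouth is at (455,241).

Run:
```python
from h import *
P=camera_params('wrist')
print(sense()['tool_pos'],atz('wrist',(257,250),225.7),atz('wrist',(455,241),152),atz('wrist',(132,173),72))
print(proj('wrist',[580.6,10.8,225.7]))
```

```text
[580.39817454   2.40881776 188.56873752] [582.01609166   2.48456184 225.7       ] [ 551.28349185 -146.90407035  152.        ] [587.59205533 123.13253599  72.        ]
[239.79969824 252.76630751]
```

step_arm:
  targets:
    - {"dp": [-0.75,1,0],"angular": [0,0,0],"fingers": 0.8}
    - {"dp": [-0.75,1,0],"angular": [0,0,0],"fingers": 0.8}
    - {"dp": [-0.75,1,0],"angular": [0,0,0],"fingers": 0.8}
    - {"dp": [-0.75,1,0],"angular": [0,0,0],"fingers": 0.8}
    - {"dp": [-0.75,1,0],"angular": [0,0,0],"fingers": 0.8}
    - {"dp": [-0.75,1,0],"angular": [0,0,0],"fingers": 0.8}
    - {"dp": [-0.75,1,0],"angular": [0,0,0],"fingers": 0.8}
    - {"dp": [-0.75,1,0],"angular": [0,0,0],"fingers": 0.8}

```text
time: 12.15
tool_pos: [432.1, -187.6, 189.8]
tcp_rot: [-180.0, 0.0, 0.1]
ft_force: [0.2, -0.1, -0.1]
finger_gap: 26.8
grip_force: 24.9
```

Run:
```python
from h import *
s=sense();print(s['tool_pos'].round(1),s['ft_force'].round(1),s['grip_force'],s['finger_gap'])
b=snap('wrist');cv2.imwrite('pics/w7.png',b)
print(pinpoint('wrist','flask_xs_mouth')[:2])
g=cv2.resize(b[150:350,150:400],None,fx=3.2,fy=3);cv2.imwrite('pics/w7c.png',g)
```

```text
[ 432.1 -187.6  189.8] [ 0.2 -0.1 -0.1] 24.86565920524299 26.809512805404587
[{'at': [289.8, 191.5], 'conf': 0.94}]
```

View pics/w7c.png

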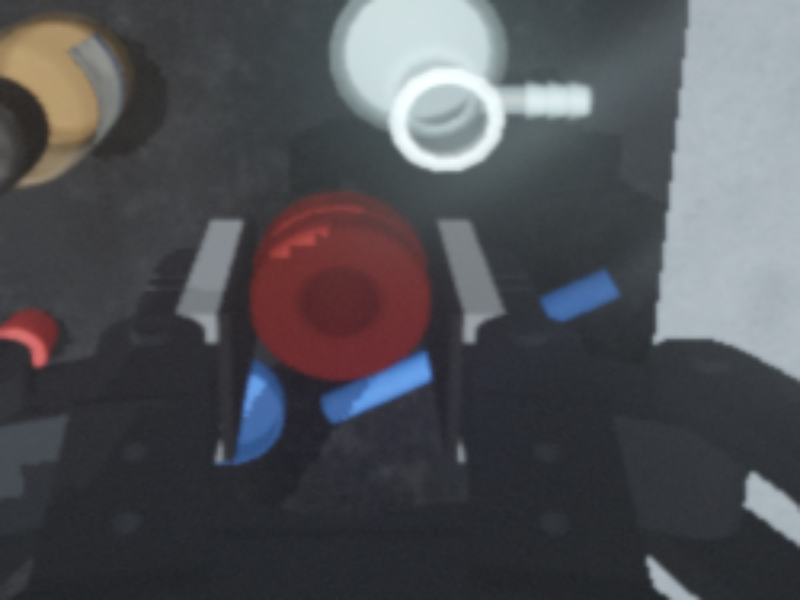

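Crop: red top at (340,300), which is full (256,250). The xs mouth at (447,118) is full (290,189).

Run:
```python
from h import *
s=sense()['tool_pos'];print(s.round(1))
print(atz('wrist',(289.7,189.3),110)-s,atz('wrist',(256.3,250),s[2]+37)-s, atz('wrist',(289.7,189.3),110))
```

```text
[ 432.  -187.8  189.8]
[  0.31761632 -28.86040592 -79.8376461 ] [ 1.48945334  0.23518103 37.        ] [ 432.3056873  -216.70369153  110.        ]
```

step_arm:
  targets:
    - {"dp": [-0.007,0.146,0],"angular": [0,0,0],"fingers": 0.8}
    - {"dp": [-0.007,0.146,0.1],"angular": [0,0,0],"fingers": 0.8}
    - {"dp": [-0.007,0.146,0.2],"angular": [0,0,0],"fingers": 0.8}
    - {"dp": [-0.007,0.146,0.3],"angular": [0,0,0],"fingers": 0.8}
    - {"dp": [-0.007,0.146,0.38],"angular": [0,0,0],"fingers": 0.8}
    - {"dp": [-0.007,0.146,0.44],"angular": [0,0,0],"fingers": 0.8}
    - {"dp": [-0.007,0.146,0.48],"angular": [0,0,0],"fingers": 0.8}
    - {"dp": [-0.007,0.146,0.48],"angular": [0,0,0],"fingers": 0.8}

```text
time: 13.25
tool_pos: [429.9, -217.7, 93.6]
tcp_rot: [-180.0, 0.0, 0.0]
ft_force: [-0.0, 0.5, -0.3]
finger_gap: 26.7
grip_force: 24.9
```

Run:
```python
from h import *
s=sense();print(s['tool_pos'].round(1),s['ft_force'].round(1),s['wrist_torque'].round(2),s['finger_gap'])
b=snap('wrist');g=cv2.resize(b[130:330,150:400],None,fx=3.2,fy=3)
cv2.imwrite('pics/w8c.png',g)
```

```text
[ 429.9 -217.7   93.6] [-0.   0.5 -0.3] [0.01 0.02 0.05] 26.71662552954037
```

View pics/w8c.png

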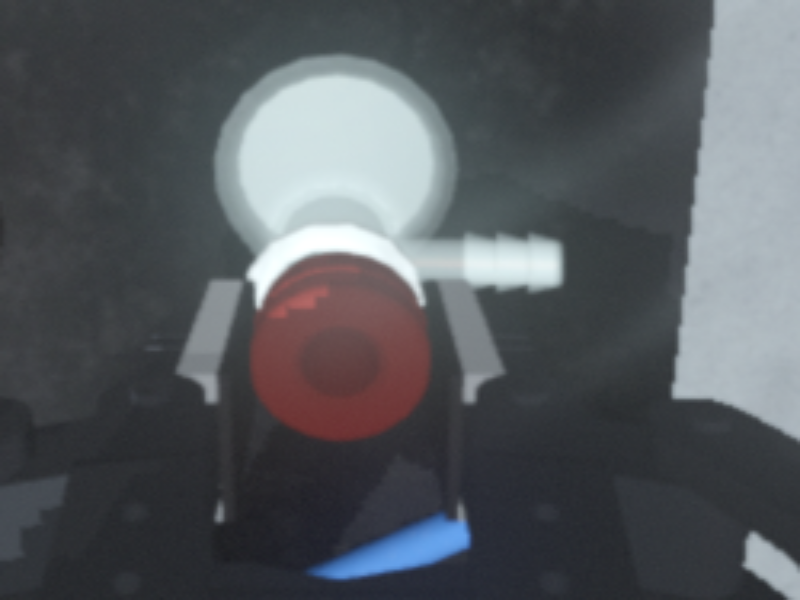

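Red sits centred over the rim, a few mm from seated. Lowering to contact.

step_arm:
  targets:
    - {"dp": [0,0,0.008],"angular": [0,0,0],"fingers": 0.8}
    - {"dp": [0,0,0.014],"angular": [0,0,0],"fingers": 0.8}
    - {"dp": [0,0,0.019],"angular": [0,0,0],"fingers": 0.8}
    - {"dp": [0,0,0.022],"angular": [0,0,0],"fingers": 0.8}
    - {"dp": [0,0,0.025],"angular": [0,0,0],"fingers": 0.8}
    - {"dp": [0,0,0.025],"angular": [0,0,0],"fingers": 0.8}
    - {"dp": [0,0,0.025],"angular": [0,0,0],"fingers": 0.8}
    - {"dp": [0,0,0.025],"angular": [0,0,0],"fingers": 0.8}

```text
time: 14.3
tool_pos: [430.2, -217.9, 89.2]
tcp_rot: [180.0, -0.0, 0.0]
ft_force: [-1.9, 0.9, 4.4]
finger_gap: 26.9
grip_force: 25.2
```

Contact at 89 as predicted. Release and rise, then back to the nest.

step_arm:
  targets:
    - {"dp": [0,0,0],"angular": [0,0,0],"fingers": 0.5}
    - {"dp": [0,0,0],"angular": [0,0,0],"fingers": 0.4}
    - {"dp": [0,0,0],"angular": [0,0,0],"fingers": 0.3}
    - {"dp": [0,0,-0.1],"angular": [0,0,0],"fingers": 0.25}
    - {"dp": [0,0,-0.4],"angular": [0,0,0],"fingers": 0.25}
    - {"dp": [0,0,-0.6],"angular": [0,0,0],"fingers": 0.25}
    - {"dp": [0,0,-0.6],"angular": [0,0,0],"fingers": 0.25}
    - {"dp": [0,0,-0.6],"angular": [0,0,0],"fingers": 0.25}

```text
time: 15.3
tool_pos: [429.9, -217.7, 208.3]
tcp_rot: [-180.0, 0.0, 0.0]
ft_force: [0.9, 0.8, -1.7]
finger_gap: 64.1
grip_force: 0.0
```

Run:
```python
from h import *
s=sense();print(s['tool_pos'].round(1),s['ft_force'].round(1),s['finger_gap'])
im=snap('wrist','r1.png');P=camera_params('wrist')
hsv=cv2.cvtColor(im,cv2.COLOR_BGR2HSV)
m=(((hsv[...,0]<12)|(hsv[...,0]>168))&(hsv[...,1]>100)&(hsv[...,2]>50)).astype(np.uint8)
n,l,st,ce=cv2.connectedComponentsWithStats(m)
for i in range(1,n):
    if st[i,4]>60: print(st[i],ce[i].round(1),atz('wrist',ce[i],126).round(1))
print('expected red top',proj('wrist',[430.5,-217.5,126]).round(1))
for k in ['flask_l_mouth','flask_m_mouth','flask_xs_mouth']:
    for r in pinpoint('wrist',k)[:1]: print(k,round(r['conf'],2),np.round(r['at'],1),atz('wrist',r['at'],Z[k]).round(1))
```

```text
[ 429.9 -217.7  208.3] [ 0.9  0.8 -1.7] 64.09520588709114
[242 173  30  30 585] [256.2 187.5] [ 430.8 -217.3  126. ]
[127 246  23  20 297] [137.6 255.1] [ 366.1 -107.4  126. ]
expected red top [256.5 187.8]
flask_l_mouth 0.89 [135.8  26.8] [ 550.2 -135.6  152. ]
flask_xs_mouth 0.61 [256.8 182.2] [ 431.5 -217.7  110. ]
```

Red is seated as expected, at (256,188). Back to the nest for grey.

step_arm:
  targets:
    - {"dp": [0.76,-1,0],"angular": [0,0,0],"fingers": 0.3}
    - {"dp": [0.76,-1,0],"angular": [0,0,0],"fingers": 0.3}
    - {"dp": [0.76,-1,0],"angular": [0,0,0],"fingers": 0.3}
    - {"dp": [0.76,-1,0],"angular": [0,0,0],"fingers": 0.3}
    - {"dp": [0.76,-1,0],"angular": [0,0,0],"fingers": 0.3}
    - {"dp": [0.76,-1,0],"angular": [0,0,0],"fingers": 0.3}
    - {"dp": [0.76,-1,0],"angular": [0,0,0],"fingers": 0.3}
    - {"dp": [0.76,-1,0],"angular": [0,0,0],"fingers": 0.3}

```text
time: 16.5
tool_pos: [581.7, -19.0, 209.2]
tcp_rot: [180.0, -0.0, -0.1]
ft_force: [-0.3, 0.1, 0.6]
finger_gap: 59.7
grip_force: 0.0
```

step_arm:
  targets:
    - {"dp": [0,-0.77,0],"angular": [0,0,0],"fingers": 0.2}
    - {"dp": [0,-0.77,0],"angular": [0,0,0],"fingers": 0.2}
    - {"dp": [0,-0.77,0.1],"angular": [0,0,0],"fingers": 0.2}
    - {"dp": [0,-0.77,0.35],"angular": [0,0,0],"fingers": 0.2}
    - {"dp": [0,-0.77,0.4],"angular": [0,0,0],"fingers": 0.2}
    - {"dp": [0,-0.77,0.4],"angular": [0,0,0],"fingers": 0.2}
    - {"dp": [0,-0.77,0.4],"angular": [0,0,0],"fingers": 0.2}
    - {"dp": [0,-0.77,0.4],"angular": [0,0,0],"fingers": 0.2}

```text
time: 17.5
tool_pos: [583.5, 135.9, 131.2]
tcp_rot: [-180.0, -0.2, -0.0]
ft_force: [-0.5, 0.5, -0.4]
finger_gap: 68.4
grip_force: 0.0
```

```bash
cat > nest.py <<'E'
from h import *
from sys import argv
z0=float(argv[1])
s=sense();T=s['tool_pos'];print(T.round(1),s['tcp_rot'].round(2),s['finger_gap'])
im=snap('wrist',argv[2]);P=camera_params('wrist')
hsv=cv2.cvtColor(im,cv2.COLOR_BGR2HSV);H,S,V=[hsv[...,i].astype(int) for i in range(3)]
M={'grey':(S<40)&(V>110),'blue':(H>95)&(H<125)&(S>60)&(V>50),'tan':(H>8)&(H<30)&(S>50)&(V>80)}
M['blue']|=M['grey'];M['tan']|=M['blue']
u,v=proj('wrist',[582,137,40]).astype(int)
for k,z,r in(('grey',72,19),('blue',56,24),('tan',40,29)):
    if z>z0: continue
    m=M[k].copy();b=np.zeros_like(m);b[max(0,v-75):v+75,u-75:u+75]=1;m&=b
    n,l,st,ce=cv2.connectedComponentsWithStats(m.astype(np.uint8))
    if n<2: continue
    i=1+st[1:,4].argmax();c=max(cv2.findContours((l==i).astype(np.uint8),0,1)[0],key=len)
    h=cv2.convexHull(c)[:,0];print(k,st[i],'circ',fitcirc(h,z,r,P))
    # upper half of outline (far edge) only sees the top rim
    W=np.array([atz('wrist',p,z,P)[:2] for p in h]);w=(W[:,1]);print('  y mid',(w.min()+w.max())/2,'x far edge-r',W[:,0].max()-r)
E
python3 nest.py 72 n1.png
```

```text
[583.5 135.9 131.2] [-1.7997e+02 -1.9000e-01 -3.0000e-02] 68.38208822646665
grey [ 231  171   48   49 1727] circ [584.3 137.3  19.6]
  y mid 137.48697715434287 x far edge-r 585.0931858308381
blue [ 227  162   56   58 2263] circ [583.8 137.5  24.3]
  y mid 137.67117682885203 x far edge-r 584.4433132668538
tan [ 224  153   64   67 3001] circ [583.6 137.   29.7]
  y mid 136.74665994648657 x far edge-r 584.6607914394866
```

```bash
python3 -c "
from h import *
s=sense();print(s['tool_pos'].round(2),s['qd'].round(2))"
```

```text
[583.21 135.98 130.81] [ 0.26  0.44  0.61 -0.04 -0.14  0.03]
```

step_arm:
  newtons: 30
  targets:
    - {"dp": [0.004,-0.006,0.25],"angular": [0,0,0],"fingers": 0.25}
    - {"dp": [0.004,-0.006,0.4],"angular": [0,0,0],"fingers": 0.25}
    - {"dp": [0.004,-0.006,0.48],"angular": [0,0,0],"fingers": 0.25}
    - {"dp": [0.004,-0.006,0.48],"angular": [0,0,0],"fingers": 0.25}
    - {"dp": [0.004,-0.006,0.48],"angular": [0,0,0],"fingers": 0.7}
    - {"dp": [0.004,-0.006,0.48],"angular": [0,0,0],"fingers": 0.7}
    - {"dp": [0.004,-0.006,0.48],"angular": [0,0,0],"fingers": 0.7}
    - {"dp": [0.004,-0.006,0.48],"angular": [0,0,0],"fingers": 0.7}

```text
time: 18.55
tool_pos: [584.6, 137.5, 35.3]
tcp_rot: [-180.0, -0.2, 0.0]
ft_force: [-1.0, -0.4, 6.5]
finger_gap: 37.2
grip_force: 29.9
```

step_arm:
  targets:
    - {"dp": [0,0,-0.05],"angular": [0,0,0],"fingers": 0.7}
    - {"dp": [0,0,-0.12],"angular": [0,0,0],"fingers": 0.7}
    - {"dp": [0,0,-0.25],"angular": [0,0,0],"fingers": 0.7}
    - {"dp": [0,0,-0.7],"angular": [0,0,0],"fingers": 0.7}
    - {"dp": [0,0,-0.7],"angular": [0,0,0],"fingers": 0.7}
    - {"dp": [-0.14,0.3,-0.7],"angular": [0,0,0],"fingers": 0.7}
    - {"dp": [-0.14,0.55,-0.7],"angular": [0,0,0],"fingers": 0.7}
    - {"dp": [-0.14,0.55,-0.7],"angular": [0,0,0],"fingers": 0.7}

```text
time: 19.55
tool_pos: [555.0, 24.1, 174.3]
tcp_rot: [179.9, -0.1, -0.2]
ft_force: [-0.0, 0.5, -0.0]
finger_gap: 37.3
grip_force: 30.3
```

```bash
cat > held.py <<'E'
from h import *
from sys import argv
# argv: flask, rim radius(outer bead), colour, collar r, collar-bottom offset, image name
fl,rb,col,rc,off,fn=argv[1],float(argv[2]),argv[3],float(argv[4]),float(argv[5]),argv[6]
snapshot('wrist')
s=sense();T=s['tool_pos'];P=camera_params('wrist');im=snap('wrist',fn)
print(T.round(1),s['finger_gap'],s['grip_force'],s['qd'].round(1).tolist())
hsv=cv2.cvtColor(im,cv2.COLOR_BGR2HSV);H,S,V=[hsv[...,i].astype(int) for i in range(3)]
M={'grey':(S<40)&(V>110),'blue':(H>95)&(H<125)&(S>60)&(V>40),'tan':(H>8)&(H<30)&(S>50)&(V>60)}[col]
u,v=proj('wrist',[T[0],T[1],T[2]+off+16]).astype(int)
b=np.zeros_like(M);b[v-55:v+65,u-65:u+65]=1;m=(M&b).astype(np.uint8)
n,l,st,ce=cv2.connectedComponentsWithStats(m)
i=1+st[1:,4].argmax();h=cv2.convexHull(max(cv2.findContours((l==i).astype(np.uint8),0,1)[0],key=len))[:,0]
q=fitcirc(h,T[2]+off+16,rc,P);print(col,st[i],'in hand',(q[:2]-T[:2]).round(1),q[2])
for r in pinpoint('wrist',fl)[:2]: print(fl,round(r['conf'],2),np.round(r['at'],1),atz('wrist',r['at'],Z[fl],P).round(1))
for r in masks_of('wrist',fl)[:2]:
    y,x=np.where(r['pixels']);print('mask',round(r['conf'],2),x.min(),x.max(),y.min(),y.max())
# bright rim ring around expected mouth
E
python3 held.py flask_s_mouth 20.5 grey 19 20.7 h1.png
python3 - <<'E'
import cv2
im=cv2.imread('pics/h1.png');cv2.imwrite('pics/h1c.png',cv2.resize(im[100:350,110:410],(800,600)))
E
```

```text
[555.1  26.  174.2] 36.705507568547354 30.276383869349957 [2.5, 0.9, -0.5, 0.7, -0.1, 0.8]
grey [ 218  197   97   92 5758] in hand [ 2.6 -2. ] 21.6
flask_s_mouth 0.91 [289.9 197.9] [5.566e+02 3.000e-01 1.240e+02]
flask_s_mouth 0.7 [194.    0.5] [690.6  66.1 124. ]
mask 0.92 128 252 0 81
mask 0.56 227 314 136 223
```

```bash
cat > rim.py <<'E'
from h import *
def rim(fl,rb,rbore,guess,fn=None,occl=None):
    z=Z[fl];s=sense();T=s['tool_pos'];P=camera_params('wrist');im=snap('wrist',fn)
    g=cv2.GaussianBlur(cv2.cvtColor(im,cv2.COLOR_BGR2GRAY),(0,0),.8).astype(np.float32)
    f=192/np.tan(np.radians(P['vfov']/2));R=np.array(P['R']);t=np.array(P['t']);a=np.radians(np.arange(0,360,5))
    def samp(x,y,r):
        X=np.c_[x+r*np.cos(a),y+r*np.sin(a),np.full(len(a),z-1.)]@R.T+t
        u=(P['cx']+f*X[:,0]/X[:,2]).astype(np.float32);v=(P['cy']+f*X[:,1]/X[:,2]).astype(np.float32)
        ok=(u>1)&(u<510)&(v>1)&(v<382)
        if occl: # hidden by the held piece / fingers
            ok&=v<occl
        return cv2.remap(g,u[None],v[None],cv2.INTER_LINEAR)[0],ok
    best=[]
    for dx in np.arange(-8,8.1,.5):
        for dy in np.arange(-8,8.1,.5):
            x,y=guess[0]+dx,guess[1]+dy
            m,ok=samp(x,y,(rb+rbore)/2);o,k2=samp(x,y,rb+2.5);n,k3=samp(x,y,rbore-2.5);ok=ok&k2&k3
            if ok.sum()<15: continue
            best.append((np.mean(np.clip(m-o,-40,60)[ok])+np.mean(np.clip(m-n,-40,60)[ok]),x,y,ok.sum()))
    best.sort(reverse=True);print(fl,'tool',T.round(1),'rim',np.round(best[0],1),np.round(np.mean(best[:6],0),1))
E
python3 - <<'E'
from rim import *
T=sense()['tool_pos'];v=proj('wrist',[T[0]+19,T[1],T[2]+20.7])[1];print(v)
for o in (v,v-6): rim('flask_s_mouth',20.5,16,(556.5,3),'h2.png',o)
E
```

```text
204.91086813299646
flask_s_mouth tool [555.1  28.3 173.5] rim [106.2 555.5   2.5  41. ] [105.7 555.6   2.2  41. ]
flask_s_mouth tool [555.1  28.5 173.3] rim [104.2 556.    2.   37. ] [103.7 555.8   2.2  36. ]
```

step_arm:
  targets:
    - {"dp": [0.003,0.129,0],"angular": [0,0,0],"fingers": 0.7}
    - {"dp": [0.003,0.129,0],"angular": [0,0,0],"fingers": 0.7}
    - {"dp": [0.003,0.129,0.1],"angular": [0,0,0],"fingers": 0.7}
    - {"dp": [0.003,0.129,0.2],"angular": [0,0,0],"fingers": 0.7}
    - {"dp": [0.003,0.129,0.28],"angular": [0,0,0],"fingers": 0.7}
    - {"dp": [0.003,0.129,0.32],"angular": [0,0,0],"fingers": 0.7}
    - {"dp": [0.003,0.129,0.335],"angular": [0,0,0],"fingers": 0.7}
    - {"dp": [0.003,0.129,0.335],"angular": [0,0,0],"fingers": 0.7}

```text
time: 20.85
tool_pos: [555.6, 1.5, 106.1]
tcp_rot: [180.0, 0.0, 0.0]
ft_force: [-0.9, -0.0, -0.9]
finger_gap: 37.0
grip_force: 30.3
```

Run:
```python
from h import *
snapshot('wrist')
s=sense();print(s['tool_pos'].round(2),s['ft_force'].round(1),s['wrist_torque'].round(2),s['finger_gap'])
```

```text
[555.7    1.48 106.37] [-0.2 -0.1  0.3] [ 0.01 -0.    0.02] 36.94776381459036
```

step_arm:
  targets:
    - {"dp": [0.001,-0.004,0.006],"angular": [0,0,0],"fingers": 0.7}
    - {"dp": [0.001,-0.004,0.01],"angular": [0,0,0],"fingers": 0.7}
    - {"dp": [0.001,-0.004,0.014],"angular": [0,0,0],"fingers": 0.7}
    - {"dp": [0.001,-0.004,0.016],"angular": [0,0,0],"fingers": 0.7}
    - {"dp": [0.001,-0.004,0.018],"angular": [0,0,0],"fingers": 0.7}
    - {"dp": [0.001,-0.004,0.018],"angular": [0,0,0],"fingers": 0.7}
    - {"dp": [0.001,-0.004,0.018],"angular": [0,0,0],"fingers": 0.7}
    - {"dp": [0.001,-0.004,0.018],"angular": [0,0,0],"fingers": 0.7}

```text
time: 21.9
tool_pos: [555.9, 2.3, 103.3]
tcp_rot: [180.0, -0.0, 0.0]
ft_force: [-4.8, 0.8, 7.2]
finger_gap: 37.1
grip_force: 30.9
```

step_arm:
  targets:
    - {"dp": [0,0,0],"angular": [0,0,0],"fingers": 0.4}
    - {"dp": [0,0,0],"angular": [0,0,0],"fingers": 0.3}
    - {"dp": [0,0,0],"angular": [0,0,0],"fingers": 0.25}
    - {"dp": [0,0,-0.1],"angular": [0,0,0],"fingers": 0.2}
    - {"dp": [0,0,-0.4],"angular": [0,0,0],"fingers": 0.2}
    - {"dp": [0,0,-0.55],"angular": [0,0,0],"fingers": 0.2}
    - {"dp": [0,0,-0.55],"angular": [0,0,0],"fingers": 0.2}
    - {"dp": [0,0,-0.55],"angular": [0,0,0],"fingers": 0.2}

```text
time: 22.9
tool_pos: [555.6, 2.4, 212.7]
tcp_rot: [180.0, -0.0, 0.0]
ft_force: [-0.6, -0.3, -1.2]
finger_gap: 68.5
grip_force: 0.0
```

Run:
```python
from h import *
s=sense();T=s['tool_pos'];P=camera_params('wrist');im=snap('wrist','r2.png')
print(T.round(1),s['finger_gap'],proj('wrist',[556.5,2.5,140]).round(1))
for r in masks_of('wrist','adapter_grey_center')[:2]:
    y,x=np.where(r['pixels']);print(round(r['conf'],2),len(x),x.min(),x.max(),y.min(),y.max(),np.round(r['at']))
    h=cv2.convexHull(np.c_[x,y].astype(np.int32))[:,0]
    print('top',fitcirc(h,140,19,P),'mid',fitcirc(h,132,19,P))
```

```text
[555.6   2.4 212.7] 68.45579844699759 [256.2 190.5]
0.85 1438 234 277 170 213 [256. 193.]
top [555.8   3.1  19. ] mid [553.6   3.1  19.7]
```

Grey is seated: its top radius fits at z 140, centred on the neck. Next is blue.

step_arm:
  targets:
    - {"dp": [0.14,-0.674,0],"angular": [0,0,0],"fingers": 0.1}
    - {"dp": [0.14,-0.674,0],"angular": [0,0,0],"fingers": 0.1}
    - {"dp": [0.14,-0.674,0.05],"angular": [0,0,0],"fingers": 0.1}
    - {"dp": [0.14,-0.674,0.3],"angular": [0,0,0],"fingers": 0.1}
    - {"dp": [0.14,-0.674,0.5],"angular": [0,0,0],"fingers": 0.1}
    - {"dp": [0.14,-0.674,0.5],"angular": [0,0,0],"fingers": 0.1}
    - {"dp": [0.14,-0.674,0.5],"angular": [0,0,0],"fingers": 0.1}
    - {"dp": [0.14,-0.674,0.5],"angular": [0,0,0],"fingers": 0.1}

```text
time: 24.0
tool_pos: [585.4, 137.1, 115.0]
tcp_rot: [-180.0, -0.2, -0.0]
ft_force: [0.5, -0.4, 0.9]
finger_gap: 76.5
grip_force: 0.0
```

```bash
python3 nest.py 56 n2.png; python3 -c "
from h import *
s=sense();print(s['tool_pos'].round(2))"
```

```text
[585.4 137.1 115. ] [-1.7997e+02 -2.2000e-01 -1.0000e-02] 76.4553538113372
blue [ 227  167   58   61 2306] circ [584.2 137.9  24.2]
  y mid 137.8733025040059 x far edge-r 585.3547432922564
tan [ 223  158   69   70 3152] circ [583.9 136.8  29.8]
  y mid 136.6831285971835 x far edge-r 584.8928996951297
[585.3  137.18 114.92]
```

step_arm:
  newtons: 30
  targets:
    - {"dp": [-0.005,-0.002,0.25],"angular": [0,0,0],"fingers": 0.1}
    - {"dp": [-0.005,-0.002,0.4],"angular": [0,0,0],"fingers": 0.1}
    - {"dp": [-0.005,-0.002,0.482],"angular": [0,0,0],"fingers": 0.1}
    - {"dp": [-0.005,-0.002,0.482],"angular": [0,0,0],"fingers": 0.1}
    - {"dp": [-0.005,-0.002,0.482],"angular": [0,0,0],"fingers": 0.6}
    - {"dp": [-0.005,-0.002,0.482],"angular": [0,0,0],"fingers": 0.6}
    - {"dp": [-0.005,-0.002,0.482],"angular": [0,0,0],"fingers": 0.6}
    - {"dp": [-0.005,-0.002,0.482],"angular": [0,0,0],"fingers": 0.6}

```text
time: 25.05
tool_pos: [584.4, 137.7, 18.3]
tcp_rot: [-180.0, -0.2, 0.0]
ft_force: [-1.0, -0.9, 6.8]
finger_gap: 46.2
grip_force: 30.4
```

step_arm:
  targets:
    - {"dp": [0,0,-0.05],"angular": [0,0,0],"fingers": 0.6}
    - {"dp": [0,0,-0.12],"angular": [0,0,0],"fingers": 0.6}
    - {"dp": [0,0,-0.25],"angular": [0,0,0],"fingers": 0.6}
    - {"dp": [0,0,-0.85],"angular": [0,0,0],"fingers": 0.6}
    - {"dp": [0,0,-0.85],"angular": [0,0,0],"fingers": 0.6}
    - {"dp": [0,0.3,-0.85],"angular": [0,0,0],"fingers": 0.6}
    - {"dp": [0,0.7,-0.85],"angular": [0,0,0],"fingers": 0.6}
    - {"dp": [0,1,-0.85],"angular": [0,0,0],"fingers": 0.6}

```text
time: 26.05
tool_pos: [582.8, -49.0, 187.6]
tcp_rot: [180.0, -0.1, 0.1]
ft_force: [1.9, 0.1, -0.7]
finger_gap: 46.1
grip_force: 31.2
```

step_arm:
  targets:
    - {"dp": [-0.05,0.9,0],"angular": [0,0,0],"fingers": 0.6}
    - {"dp": [-0.05,0.9,0],"angular": [0,0,0],"fingers": 0.6}
    - {"dp": [-0.05,0.9,0],"angular": [0,0,0],"fingers": 0.6}
    - {"dp": [-0.05,0.9,0],"angular": [0,0,0],"fingers": 0.6}
    - {"dp": [-0.05,0.9,0],"angular": [0,0,0],"fingers": 0.6}
    - {"dp": [-0.05,0.9,0],"angular": [0,0,0],"fingers": 0.6}
    - {"dp": [-0.05,0.9,0],"angular": [0,0,0],"fingers": 0.6}
    - {"dp": [-0.05,0.9,0],"angular": [0,0,0],"fingers": 0.6}

```text
time: 27.05
tool_pos: [573.0, -226.6, 186.1]
tcp_rot: [-180.0, -0.0, 0.1]
ft_force: [-0.0, 0.1, -1.1]
finger_gap: 46.4
grip_force: 31.2
```

```bash
python3 held.py flask_m_mouth 25.5 blue 24 21.7 h3.png
python3 - <<'E'
from rim import *
T=sense()['tool_pos'];v=proj('wrist',[T[0]+24,T[1],T[2]+21.7])[1];print(v)
rim('flask_m_mouth',25.5,21,(573.5,-277),'h4.png',v)
rim('flask_l_mouth',30.5,26,(552,-141),'h4b.png')
E
```

```text
[ 572.9 -226.7  186. ] 46.28571120347856 31.233473662286997 [-0.2, 0.0, -0.0, 0.1, 0.0, -0.1]
blue [ 208  199   97   98 6993] in hand [1.5 0.5] 24.9
flask_m_mouth 0.82 [322.5 199.9] [ 573.5 -277.1  138. ]
mask 0.56 264 356 132 247
196.28526902083857
flask_m_mouth tool [ 572.8 -227.2  186. ] rim [ 107.9  572.5 -279.    31. ] [ 107.1  572.6 -279.1   31.7]
flask_l_mouth tool [ 572.8 -227.3  186. ] rim [ 115.9  552.  -136.    72. ] [ 115.4  552.2 -136.2   72. ]
```

step_arm:
  targets:
    - {"dp": [-0.002,0.254,0],"angular": [0,0,0],"fingers": 0.6}
    - {"dp": [-0.002,0.254,0],"angular": [0,0,0],"fingers": 0.6}
    - {"dp": [-0.002,0.254,0.1],"angular": [0,0,0],"fingers": 0.6}
    - {"dp": [-0.002,0.254,0.16],"angular": [0,0,0],"fingers": 0.6}
    - {"dp": [-0.002,0.254,0.22],"angular": [0,0,0],"fingers": 0.6}
    - {"dp": [-0.002,0.254,0.28],"angular": [0,0,0],"fingers": 0.6}
    - {"dp": [-0.002,0.254,0.332],"angular": [0,0,0],"fingers": 0.6}
    - {"dp": [-0.002,0.254,0.332],"angular": [0,0,0],"fingers": 0.6}

```text
time: 28.35
tool_pos: [572.0, -277.8, 118.5]
tcp_rot: [-180.0, 0.1, 0.0]
ft_force: [0.4, 0.2, -1.0]
finger_gap: 46.6
grip_force: 31.3
```

Run:
```python
from h import *
im=snap('wrist','h5.png')
s=sense();print(s['tool_pos'].round(2),s['ft_force'].round(1),s['wrist_torque'].round(2),s['finger_gap'])
```

```text
[ 572.29 -278.1   119.35] [ 0.1  0.1 -1.1] [ 0.01 -0.01  0.04] 46.28607930257364
```

step_arm:
  targets:
    - {"dp": [0,0,0.006],"angular": [0,0,0],"fingers": 0.6}
    - {"dp": [0,0,0.01],"angular": [0,0,0],"fingers": 0.6}
    - {"dp": [0,0,0.013],"angular": [0,0,0],"fingers": 0.6}
    - {"dp": [0,0,0.016],"angular": [0,0,0],"fingers": 0.6}
    - {"dp": [0,0,0.018],"angular": [0,0,0],"fingers": 0.6}
    - {"dp": [0,0,0.018],"angular": [0,0,0],"fingers": 0.6}
    - {"dp": [0,0,0.018],"angular": [0,0,0],"fingers": 0.6}
    - {"dp": [0,0,0.018],"angular": [0,0,0],"fingers": 0.6}

```text
time: 29.4
tool_pos: [572.5, -278.3, 116.5]
tcp_rot: [180.0, -0.0, 0.0]
ft_force: [-2.9, 0.8, 5.7]
finger_gap: 46.3
grip_force: 31.8
```

step_arm:
  targets:
    - {"dp": [0,0,0],"angular": [0,0,0],"fingers": 0.3}
    - {"dp": [0,0,0],"angular": [0,0,0],"fingers": 0.2}
    - {"dp": [0,0,0],"angular": [0,0,0],"fingers": 0.15}
    - {"dp": [0,0,-0.1],"angular": [0,0,0],"fingers": 0.1}
    - {"dp": [0,0,-0.4],"angular": [0,0,0],"fingers": 0.1}
    - {"dp": [0,0,-0.55],"angular": [0,0,0],"fingers": 0.1}
    - {"dp": [0,0,-0.55],"angular": [0,0,0],"fingers": 0.1}
    - {"dp": [0,0,-0.55],"angular": [0,0,0],"fingers": 0.1}

```text
time: 30.4
tool_pos: [572.3, -278.2, 226.3]
tcp_rot: [180.0, -0.0, 0.0]
ft_force: [-0.2, 0.4, -0.1]
finger_gap: 76.6
grip_force: 0.0
```

Run:
```python
from h import *
s=sense();T=s['tool_pos'];P=camera_params('wrist');im=snap('wrist','r3.png')
print(T.round(1),s['finger_gap'])
for r in masks_of('wrist','adapter_blue_center')[:2]:
    y,x=np.where(r['pixels']);print(round(r['conf'],2),len(x),x.min(),x.max(),y.min(),y.max(),np.round(r['at']))
    h=cv2.convexHull(np.c_[x,y].astype(np.int32))[:,0]
    print('top',fitcirc(h,154,24,P))
from rim import *
rim('flask_l_mouth',30.5,26,(552,-140))
```

```text
[ 572.3 -278.2  226.3] 76.60737763702909
0.63 2183 228 284 162 218 [259. 194.]
top [ 572.7 -277.8   24.3]
flask_l_mouth tool [ 571.7 -277.8  224.6] rim [ 118.1  551.  -137.    72. ] [ 118.   551.  -137.2   72. ]
```

step_arm:
  targets:
    - {"dp": [0.03,-1,0],"angular": [0,0,0],"fingers": 0}
    - {"dp": [0.03,-1,0],"angular": [0,0,0],"fingers": 0}
    - {"dp": [0.03,-1,0],"angular": [0,0,0],"fingers": 0}
    - {"dp": [0.03,-1,0],"angular": [0,0,0],"fingers": 0}
    - {"dp": [0.03,-1,0],"angular": [0,0,0],"fingers": 0}
    - {"dp": [0.03,-1,0],"angular": [0,0,0],"fingers": 0}
    - {"dp": [0.03,-1,0],"angular": [0,0,0],"fingers": 0}
    - {"dp": [0.03,-1,0],"angular": [0,0,0],"fingers": 0}

```text
time: 31.55
tool_pos: [578.3, -79.4, 225.8]
tcp_rot: [180.0, 0.0, -0.1]
ft_force: [-0.9, 0.2, -0.7]
finger_gap: 85.8
grip_force: 0.0
```

step_arm:
  targets:
    - {"dp": [0.03,-1,0],"angular": [0,0,0],"fingers": 0}
    - {"dp": [0.03,-1,0],"angular": [0,0,0],"fingers": 0}
    - {"dp": [0.03,-1,0],"angular": [0,0,0],"fingers": 0}
    - {"dp": [0.03,-1,0],"angular": [0,0,0],"fingers": 0}
    - {"dp": [0.03,-1,0],"angular": [0,0,0],"fingers": 0}
    - {"dp": [0.03,-1,0.3],"angular": [0,0,0],"fingers": 0}
    - {"dp": [0.03,-1,0.55],"angular": [0,0,0],"fingers": 0}
    - {"dp": [0.03,-1,0.55],"angular": [0,0,0],"fingers": 0}

```text
time: 32.55
tool_pos: [580.5, 119.1, 110.9]
tcp_rot: [179.9, 0.6, -0.1]
ft_force: [-1.4, -0.1, -0.3]
finger_gap: 85.1
grip_force: 0.0
```

```bash
python3 nest.py 40 n3.png; python3 -c "
from h import *
s=sense();print(s['tool_pos'].round(2))"
```

```text
[580.5 119.1 110.9] [ 1.799e+02  5.600e-01 -1.200e-01] 85.08435702106289
tan [ 200  151   71   71 3004] circ [586.4 137.5  30.1]
  y mid 137.69491268865383 x far edge-r 587.8913656115225
[582.96 119.73 114.7 ]
```

Blue is seated (top radius fits). Re-measuring tan, now settled.

```bash
python3 nest.py 40 n4.png; python3 -c "
from h import *
s=sense();print(s['tool_pos'].round(2))"
```

```text
[583.  119.7 114.7] [ 1.7995e+02  2.4000e-01 -1.1000e-01] 85.28088516169673
tan [ 202  154   69   69 2886] circ [586.2 137.3  30. ]
  y mid 137.72355460713075 x far edge-r 587.3249367207967
[584.94 120.3  117.35]
```

step_arm:
  targets:
    - {"dp": [0,-0.085,0],"angular": [0,0,0],"fingers": 0}
    - {"dp": [0,-0.085,0.1],"angular": [0,0,0],"fingers": 0}
    - {"dp": [0,-0.085,0.15],"angular": [0,0,0],"fingers": 0}
    - {"dp": [0,-0.085,0.15],"angular": [0,0,0],"fingers": 0}
    - {"dp": [0,-0.085,0.15],"angular": [0,0,0],"fingers": 0}
    - {"dp": [0,-0.085,0.15],"angular": [0,0,0],"fingers": 0}
    - {"dp": [0,-0.085,0.15],"angular": [0,0,0],"fingers": 0}
    - {"dp": [0,-0.085,0.15],"angular": [0,0,0],"fingers": 0}

```text
time: 33.65
tool_pos: [584.5, 138.7, 86.3]
tcp_rot: [-180.0, -0.0, 0.0]
ft_force: [-0.4, 0.2, 0.7]
finger_gap: 85.3
grip_force: 0.0
```

```bash
python3 nest.py 40 n5.png; python3 -c "
from h import *
s=sense();print(s['tool_pos'].round(2))"
```

```text
[584.5 138.7  86.3] [-1.8e+02 -2.0e-02  1.0e-02] 85.30840296550635
tan [ 221  162   77   76 3650] circ [584.5 136.9  29.6]
  y mid 136.81615135167453 x far edge-r 585.4105415859983
[584.43 138.74  86.2 ]
```

step_arm:
  newtons: 35
  targets:
    - {"dp": [0,0.009,0.2],"angular": [0,0,0],"fingers": 0}
    - {"dp": [0,0.009,0.34],"angular": [0,0,0],"fingers": 0}
    - {"dp": [0,0.009,0.416],"angular": [0,0,0],"fingers": 0}
    - {"dp": [0,0.009,0.416],"angular": [0,0,0],"fingers": 0}
    - {"dp": [0,0.009,0.416],"angular": [0,0,0],"fingers": 0.5}
    - {"dp": [0,0.009,0.416],"angular": [0,0,0],"fingers": 0.5}
    - {"dp": [0,0.009,0.416],"angular": [0,0,0],"fingers": 0.5}
    - {"dp": [0,0.009,0.416],"angular": [0,0,0],"fingers": 0.5}

```text
time: 34.7
tool_pos: [585.9, 137.3, 5.1]
tcp_rot: [-180.0, -0.2, 0.0]
ft_force: [-1.6, 0.4, 6.0]
finger_gap: 56.3
grip_force: 36.1
```

step_arm:
  targets:
    - {"dp": [0,0,-0.05],"angular": [0,0,0],"fingers": 0.5}
    - {"dp": [0,0,-0.15],"angular": [0,0,0],"fingers": 0.5}
    - {"dp": [0,0,-0.4],"angular": [0,0,0],"fingers": 0.5}
    - {"dp": [0,0,-1],"angular": [0,0,0],"fingers": 0.5}
    - {"dp": [0,0,-1],"angular": [0,0,0],"fingers": 0.5}
    - {"dp": [0,0.1,-1],"angular": [0,0,0],"fingers": 0.5}
    - {"dp": [-0.1,0.4,-1],"angular": [0,0,0],"fingers": 0.5}
    - {"dp": [-0.17,0.7,-1],"angular": [0,0,0],"fingers": 0.5}

```text
time: 35.7
tool_pos: [549.3, -4.3, 203.1]
tcp_rot: [180.0, -0.0, 0.1]
ft_force: [1.1, -0.1, -0.4]
finger_gap: 56.1
grip_force: 37.6
```

step_arm:
  targets:
    - {"dp": [0,0.55,0],"angular": [0,0,0],"fingers": 0.5}
    - {"dp": [0,0.55,0],"angular": [0,0,0],"fingers": 0.5}
    - {"dp": [0,0.55,0],"angular": [0,0,0],"fingers": 0.5}
    - {"dp": [0,0.55,0],"angular": [0,0,0],"fingers": 0.5}
    - {"dp": [0,0.55,0],"angular": [0,0,0],"fingers": 0.5}
    - {"dp": [0,0.55,0],"angular": [0,0,0],"fingers": 0.5}
    - {"dp": [0,0.55,0],"angular": [0,0,0],"fingers": 0.5}
    - {"dp": [0,0.55,0],"angular": [0,0,0],"fingers": 0.5}

```text
time: 36.7
tool_pos: [550.4, -112.7, 202.8]
tcp_rot: [180.0, -0.0, 0.0]
ft_force: [-0.0, -0.1, -1.3]
finger_gap: 56.2
grip_force: 37.6
```

```bash
python3 held.py flask_l_mouth 30.5 tan 29 18.9 h6.png
python3 - <<'E'
from rim import *
T=sense()['tool_pos'];v=proj('wrist',[T[0]+29,T[1],T[2]+18.9])[1];print(v)
rim('flask_l_mouth',30.5,26,(551.5,-138),'h7.png',v)
E
```

```text
[ 550.4 -112.8  202.8] 55.90914675828224 37.59542930871248 [-0.3, 0.1, -0.0, -0.1, -0.0, -0.1]
tan [ 198  195  116  111 8298] in hand [-1.7  1.2] 29.4
flask_l_mouth 0.62 [284.5 199.4] [ 550.5 -134.4  152. ]
mask 0.65 220 327 126 234
185.47532591613907
flask_l_mouth tool [ 550.3 -113.   202.8] rim [  94.8  550.5 -138.    25. ] [  94.2  550.6 -138.    25. ]
```

step_arm:
  targets:
    - {"dp": [0.011,0.123,0],"angular": [0,0,0],"fingers": 0.5}
    - {"dp": [0.011,0.123,0],"angular": [0,0,0],"fingers": 0.5}
    - {"dp": [0.011,0.123,0.1],"angular": [0,0,0],"fingers": 0.5}
    - {"dp": [0.011,0.123,0.17],"angular": [0,0,0],"fingers": 0.5}
    - {"dp": [0.011,0.123,0.23],"angular": [0,0,0],"fingers": 0.5}
    - {"dp": [0.011,0.123,0.28],"angular": [0,0,0],"fingers": 0.5}
    - {"dp": [0.011,0.123,0.31],"angular": [0,0,0],"fingers": 0.5}
    - {"dp": [0.011,0.123,0.332],"angular": [0,0,0],"fingers": 0.5}

```text
time: 37.95
tool_pos: [552.7, -137.6, 136.3]
tcp_rot: [180.0, -0.0, 0.0]
ft_force: [0.5, -0.0, -0.8]
finger_gap: 56.7
grip_force: 37.6
```

step_arm:
  targets:
    - {"dp": [0,0,0.003],"angular": [0,0,0],"fingers": 0.5}
    - {"dp": [0,0,0.006],"angular": [0,0,0],"fingers": 0.5}
    - {"dp": [0,0,0.009],"angular": [0,0,0],"fingers": 0.5}
    - {"dp": [0,0,0.012],"angular": [0,0,0],"fingers": 0.5}
    - {"dp": [0,0,0.014],"angular": [0,0,0],"fingers": 0.5}
    - {"dp": [0,0,0.014],"angular": [0,0,0],"fingers": 0.5}
    - {"dp": [0,0,0.014],"angular": [0,0,0],"fingers": 0.5}
    - {"dp": [0,0,0.014],"angular": [0,0,0],"fingers": 0.5}

```text
time: 38.95
tool_pos: [552.6, -137.6, 133.6]
tcp_rot: [-180.0, -0.0, 0.0]
ft_force: [1.2, -0.3, -0.8]
finger_gap: 56.2
grip_force: 37.6
```

Run:
```python
from h import *
s=sense();print(s['tool_pos'].round(2),s['ft_force'].round(1),s['wrist_torque'].round(2),s['finger_gap'])
```

```text
[ 552.56 -137.62  133.61] [ 1.2 -0.3 -0.8] [-0.03 -0.02  0.02] 56.16537819481417
```

step_arm:
  targets:
    - {"dp": [0,0,0.003],"angular": [0,0,0],"fingers": 0.5}
    - {"dp": [0,0,0.005],"angular": [0,0,0],"fingers": 0.5}
    - {"dp": [0,0,0.007],"angular": [0,0,0],"fingers": 0.5}
    - {"dp": [0,0,0.008],"angular": [0,0,0],"fingers": 0.5}
    - {"dp": [0,0,0.009],"angular": [0,0,0],"fingers": 0.5}
    - {"dp": [0,0,0.01],"angular": [0,0,0],"fingers": 0.5}
    - {"dp": [0,0,0.01],"angular": [0,0,0],"fingers": 0.5}
    - {"dp": [0,0,0.01],"angular": [0,0,0],"fingers": 0.5}

```text
time: 39.95
tool_pos: [552.7, -137.7, 133.2]
tcp_rot: [180.0, -0.0, 0.0]
ft_force: [-7.2, 2.3, 10.6]
finger_gap: 56.0
grip_force: 38.7
```

Contact at 133, as predicted. Release, rise and check.

step_arm:
  targets:
    - {"dp": [0,0,0],"angular": [0,0,0],"fingers": 0.2}
    - {"dp": [0,0,0],"angular": [0,0,0],"fingers": 0.1}
    - {"dp": [0,0,0],"angular": [0,0,0],"fingers": 0.05}
    - {"dp": [0,0,-0.1],"angular": [0,0,0],"fingers": 0}
    - {"dp": [0,0,-0.4],"angular": [0,0,0],"fingers": 0}
    - {"dp": [0,0,-0.75],"angular": [0,0,0],"fingers": 0}
    - {"dp": [0,0,-0.75],"angular": [0,0,0],"fingers": 0}
    - {"dp": [-0.3,0,-0.75],"angular": [0,0,0],"fingers": 0}

```text
time: 40.95
tool_pos: [493.9, -137.9, 281.2]
tcp_rot: [-180.0, 0.1, 0.1]
ft_force: [-1.7, -1.1, -0.1]
finger_gap: 85.4
grip_force: 0.0
```

step_arm:
  targets:
    - {"dp": [-0.4,0,-0.1],"angular": [0,0,0],"fingers": 0}
    - {"dp": [-0.4,0,-0.1],"angular": [0,0,0],"fingers": 0}
    - {"dp": [-0.4,0,-0.1],"angular": [0,0,0],"fingers": 0}
    - {"dp": [-0.4,0,-0.1],"angular": [0,0,0],"fingers": 0}
    - {"dp": [-0.4,0,-0.1],"angular": [0,0,0],"fingers": 0}
    - {"dp": [-0.4,0,-0.1],"angular": [0,0,0],"fingers": 0}
    - {"dp": [-0.4,0,-0.1],"angular": [0,0,0],"fingers": 0}
    - {"dp": [-0.4,0,-0.1],"angular": [0,0,0],"fingers": 0}

```text
time: 41.95
tool_pos: [412.6, -137.6, 301.4]
tcp_rot: [-180.0, 0.0, 0.0]
ft_force: [0.7, 0.1, 0.6]
finger_gap: 85.4
grip_force: 0.0
```

Run:
```python
from h import *
s=sense();print(s['tool_pos'].round(1));im=snap('wrist','f.png');P=camera_params('wrist')
for k,z,r in(('red',126,14),('grey',140,19),('blue',154,24),('tan',168,29)):
  for q in masks_of('wrist','adapter_%s_center'%k)[:1]:
    y,x=np.where(q['pixels']);h=cv2.convexHull(np.c_[x,y].astype(np.int32))[:,0]
    print(k,round(q['conf'],2),x.min(),x.max(),y.min(),y.max(),fitcirc(h,z,r,P))
cv2.imwrite('pics/final.png',cv2.resize(im[:300],(800,469)))
```

```text
[ 412.6 -137.6  301.4]
red 0.6 311 336 140 164 [ 431.3 -215.8   14.7]
grey 0.83 98 141 12 55 [552.3  -0.   20.6]
blue 0.66 373 428 0 40 [ 569.8 -274.4   25.7]
tan 0.66 225 287 0 67 [ 549.1 -137.3   29.3]
```

View pics/final.png

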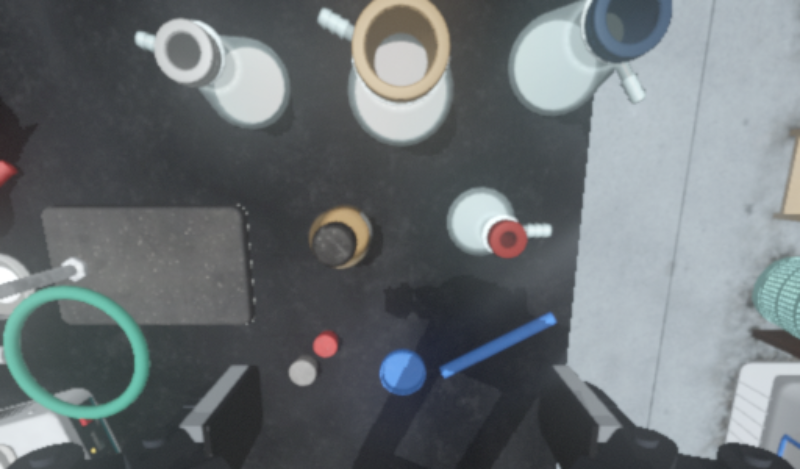

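The picture shows all four adapters seated: grey (185,50), tan (400,48), blue (628,15) and red (507,239). The amber bottle is standing at (340,238).

```bash
python3 -c "
from bench import *
print(hand_in())"
```

```text
the job is handed in; nothing more can be done
None
```

The job is handed in: red, grey, blue and tan are seated in the xs, s, m and l flasks and let go, 42 s into the 118 s. The amber bottle stands in the final picture; the wash bottle was out of that view, but nothing I did came near it.

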